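# Offer a hinge leaf up to the jamb and hold its knuckle in line

### The arm

A 6-joint arm with a two-finger parallel gripper is mounted at the origin on the work surface; the furniture and walls round the work are solid. World frame = base frame: x ahead of the robot, y to its left, z up, the work surface at z = 0. Lengths are in mm, angles in rad, forces in N, time in s.
With the tool pointing down it reaches from about 350 to 875 mm from the base axis. Payload 15.5 kg.
Tool frame: the origin (TCP) lies between the finger pads; the fingertips stand 25 mm ahead of it and the grasp point (between the pads) lies 6 mm ahead of it (tip_reach is the distance from the TCP to the fingertips, in mm); z points along the fingers, y is the line along which they close (so a half turn about z gives the same grasp; the last joint's range is limited). The gripper opens to 85 mm and grips with 20 to 120 N. Pads are 22 mm wide; open, the fingers measure 114 mm over their backs; the gripper's body (76 mm by 85 mm) begins 54 mm behind the grasp point. The pads swing forward as they close: fully open they stand 13 mm farther back than shut.
Start: joints at [-1.294, 0.494, 1.345, -0, 1.302, -0.096], TCP at [227.059, -582.298, 256.277] pointing down, gripper open.
Joint ranges: [-2.91, 2.91], [-0.82, 2.16], [0.22, 2.67], [-1.22, 4.37], [0.12, 2.79], [-3.08, 3.08]. Speed limits (rad/s): [1.89, 1.89, 2.57, 3.01, 3.01, 3.01].

### API

Orientations are given as a unit quaternion [x, y, z, w].
In Python, from bench import get_state, snapshot, calibration, finish_job, tip_reach gives the robot as it stands.
- The arm moves only by the shell command python3 -m jog 'ROWS' [OPENING] [FORCE]. ROWS is JSON, a list that holds one entry, the list of rows, each a list of 6 numbers: the shift along the tool's x, y, z as a fraction of full scale, then the turn, a rotation vector about the tool's x, y, z as a fraction of full scale. In form: [[[dx, dy, dz, rx, ry, rz], ...]]. A call has exactly 10 rows; each row is the pose to reach, as a shift and turn from the pose commanded when the call began, along the tool's axes at that moment; what a row does not reach only later rows make up. Full scale, the value 1, is 0.2 m for a shift and 90 degrees for a turn. A row lasts 1/10 s, in which the tool goes at most 50 mm and 8.59 degrees, less where a joint would pass 70% of its speed; a pose out of reach is approached as far as the arm can. A call with a number of a shift or a turn outside -1 to 1 is refused whole. A call with a gripper value outside its range is refused whole. OPENING is the opening, from 0 (shut) to 1 (fully open), set as the call begins (- or left out, the last holds). The fingers move at their own pace and stop on an object; FORCE is the grip in N (left out, the last holds). Time passes only in rows, so rows that repeat a pose let the fingers close, or fill a call up. It gives the time, the measured TCP pose, the force, the opening and the grip force at its end, in the units of the state.
- get_state(): the state, without advancing time (a new reading comes with each control period).
- snapshot(name): name is "scene" or "top" or "wrist"; returns (picture, depth): 400x640x3 uint8, blue, green, red; 400x640 float32, mm along the optical axis (not along the pixel's ray), 0 where there is no reading.
- calibration(name): a dict with "fx", "fy", "cx", "cy" (pixels), "k1" (the pictures are not rectified: a ray, as slopes to the right and down, at radius r is drawn at 1 + k1 r^2 times it, then the intrinsics apply), "world_from_camera" (4x4, takes a point from camera to world coordinates). Camera axes: x right, y up, looking along -z (the intrinsics and any distortion apply to the point x, -y, -z); pixel columns grow to the right and rows downward; lengths in mm; the calibration is good to about 2 mm. A picture is of the moment at which its call begins: read the wrist's pose just before it. calibration takes no time and is no camera call; for the wrist camera it gives the pose at the moment of the call.
- finish_job(): hands the job in; it is judged then, once.
The state is a dict: "time": time; "q": joint angles; "qd": joint speeds; "joint_efforts": joint torques, N m; "tcp_pos": TCP position; "ee_rot": TCP orientation; "wrist_force": force on the tool from outside, world axes, zero at the start; "wrist_torque": the same for the moment, N m; "finger_gap": finger opening in mm; "finger_force": force on a finger pad.
Only numpy, scipy, OpenCV 4.12 (cv2) and the standard library are available. Lean on these libraries where they do the work, as an engineer would, in place of code of your own. Each camera call takes 0.05 s, during which the arm holds its last target. There are 200 camera calls.

### The job

Two loose hinge leaves, each screwed to a short piece of square-cut gate stile, stand on the bench, and a jamb post with two hinge knuckles, one above the other, is bolted down beyond them. Take the leaf whose knuckle is short enough to fit between the two jamb knuckles, bring it in between them so that all three holes line up for the hinge pin, and finish still holding it there in the air with the gripper, upright and without letting it rest on or lean against the jamb. Leave the other leaf and the pin where they lie.

Things in the scene. Friction and masses are not known exactly. Their poses are not given: they have to be found in the camera images.
- jamb: Fixed dark steel post 50 (x) x 60 (y) mm, 130 tall, foot 90 x 100 x 8. Origin: centre of underside, on the bench. Its -x side, roughly towards the robot, carries a bright leaf (face at x=-30) with two hollow upright knuckles, OD 32, bore 18, at 30-54 and 96-120 mm above the bench; the 42 mm gap between is open in front and at both sides. Knuckle axis: vertical at x=-56, y=0.
- jamb_hole (a point): Point on the jamb's knuckle axis in the middle of the gap, 75 mm above the bench. The matching knuckle's hole must be centred here. Axes as the jamb's.
- leaf_short: The leaf that fits, loose, 0.3-0.55 kg: dark steel block 45 (x) x 30 (y) x 90 (z) mm, 5 mm bright plate on its +x face, and before it one hollow upright knuckle, OD 32, bore 18, only 32 tall (24-56 mm above the underside), axis at x=+50, y=0. Origin: centre of the block's underside, z up; stands on a 4 mm sheet on the bench. Grip from above across the 30 mm (its y), near the block's top.
- leaf_short_hole (a point): Centre of the short knuckle's hole: x = +50, y = 0, z = +40 mm in the leaf_short frame.
- leaf_long: The other loose leaf, which does not fit: the same block, but its knuckle is 60 mm tall (12 to 72 mm above the underside). Origin and axes as leaf_short. To be left alone.
- hinge_pin: Loose steel hinge pin, 12 mm thick, lying on the bench: 120 mm shank along its x, with a 35 mm bend towards +y at its +x end. Origin: under the middle of the shank. To be left alone.

How it is judged:
By the outcome, as a careful person would: the job done as asked, in the order asked, and still so for the second after the job is handed in, while the arm keeps its last pose, push and grip.
It also fails if it takes over 43 s, if anything falls off the work surface, if the arm or the gripper's body presses on something with over 40 N, if the wrist force passes 120 N, or if a joint passes its speed limit or range.

## Working session

There is one attempt and no reset: what is moved stays moved. The work goes in short steps, Python scripts to look and compute and a shell command to move; the robot and the scene stay as the last step left them, time stands still between calls to the robot, and variables do not carry over. Pictures are saved under pics/ and viewed, at most 10 in all, crops included, and the job is handed in when it is done.

```bash
mkdir -p pics; cat > h.py <<'E'
import numpy as np, cv2
from bench import *
def snap(n,tag):
    c=calibration(n); p,d=snapshot(n); cv2.imwrite(f'pics/{tag}.png',p); np.savez(f'{tag}.npz',d=d,p=p,**{k:np.array(v) for k,v in c.items()})
def load(tag): return np.load(f'{tag}.npz')
def ray(c,u,v):
    K=np.array([[c['fx'],0,c['cx']],[0,c['fy'],c['cy']],[0,0,1]],float)
    x,y=cv2.undistortPoints(np.array([[[u,v]]],float),K,np.array([float(c['k1']),0,0,0]))[0,0]
    return np.array([x,-y,-1.])
def pt(c,u,v,z=None):
    """world pt from depth, or on plane z"""
    T=c['world_from_camera']; r=ray(c,u,v)
    if z is None: return T[:3,:3]@(r*np.median(c['d'][int(v)-1:int(v)+2,int(u)-1:int(u)+2]))+T[:3,3]
    w=T[:3,:3]@r; return T[:3,3]+w*(z-T[2,3])/w[2]
def cloud(c):
    vv,uu=np.mgrid[0:400,0:640]
    K=np.array([[c['fx'],0,c['cx']],[0,c['fy'],c['cy']],[0,0,1]],float)
    s=cv2.undistortPoints(np.stack([uu,vv],-1).reshape(-1,1,2).astype(float),K,np.array([float(c['k1']),0,0,0]))[:,0]
    d=c['d'].reshape(-1,1); P=np.c_[s[:,:1],-s[:,1:],-np.ones(len(s))]*d
    T=c['world_from_camera']; return (P@T[:3,:3].T+T[:3,3]).reshape(400,640,3)
E
python3 - <<'E'
from h import *
snap('scene','scene0');snap('top','top0')
s=get_state();print(s['tcp_pos'],s['ee_rot'],s['finger_gap'],s['time'])
E
```

```text
[ 226.9857599  -582.02134906  255.75704571] [ 9.82767298e-01  1.84846289e-01 -5.96285049e-05 -5.33461157e-04] 85.67608269087224 0.1
```

View pics/top0.png

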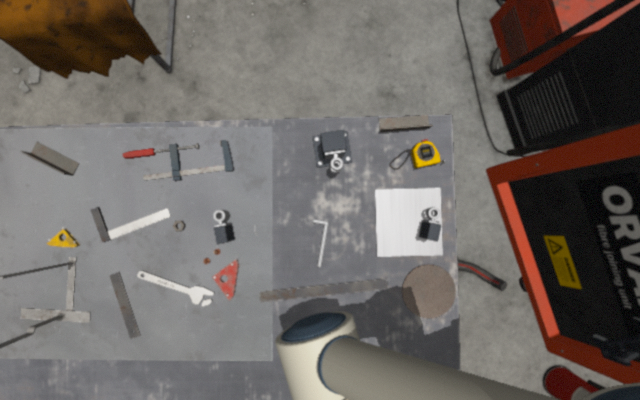

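View pics/scene0.png

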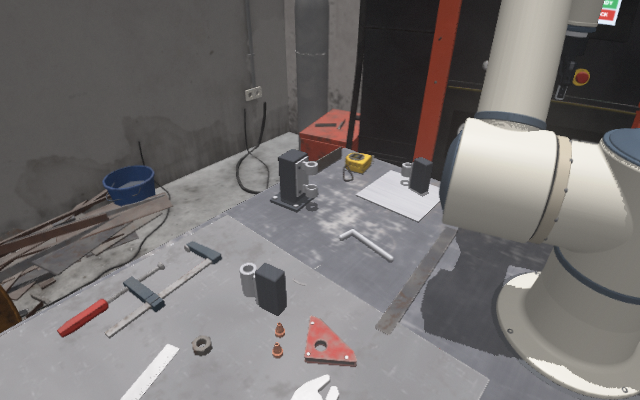

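```bash
python3 - <<'E'
from h import *
c=load('top0')
P=cloud(c)
for n,(u0,u1,v0,v1) in dict(A=(210,236,205,247),B=(414,446,204,246),J=(310,356,126,180)).items():
    Q=P[v0:v1,u0:u1].reshape(-1,3); print(n,np.histogram(Q[:,2],bins=range(-5,145,10))[0])
    for lo,hi in((82,105),(120,140),(45,68),(68,82),(108,124)):
        S=Q[(Q[:,2]>lo)&(Q[:,2]<hi)]
        if len(S)>8: print(lo,len(S),S.mean(0).round(1),np.median(S[:,2]).round(1),[ [round(float(x),2) for x in a] for a in cv2.minAreaRect(S[:,:2].astype(np.float32))[:2]],cv2.minAreaRect(S[:,:2].astype(np.float32))[2])
for u,v in((390,200),(390,250),(350,200),(250,200),(150,250)): print(u,v,pt(c,u,v))
a=cv2.resize(c['p'][115:255,300:450],None,fx=4,fy=4,interpolation=2); cv2.imwrite('pics/crop1.png',a)
E
```

```text
A [387 181  31  35  36  36  36  61  88 150  46   0   0   0]
82 201 [446.6 309.   93. ] 93.5 [[448.06, 310.13], [48.24, 27.44]] 10.04929256439209
45 81 [474.2 306.1  56.9] 56.1 [[470.17, 302.46], [84.02, 23.13]] 26.223262786865234
68 135 [482.4 313.1  75.8] 75.7 [[468.95, 313.29], [84.76, 27.73]] 9.253849029541016
B [579 253  20  29  40  42 101  22  39 164  52   0   0   0]
82 222 [ 441.1 -238.    93.4] 94.0 [[442.49, -240.02], [30.77, 49.19]] 76.61651611328125
45 149 [ 475.6 -242.7   57.6] 58.8 [[466.44, -234.13], [31.32, 85.04]] 52.24867248535156
68 49 [ 454.1 -234.3   76.9] 77.4 [[451.75, -231.69], [24.56, 54.72]] 44.37542724609375
J [1229  431    6    7   19   49   20   10   15    6   18   29  151  481]
82 27 [641.7  17.3  96. ] 97.4 [[643.62, 26.55], [81.74, 50.26]] 56.65946960449219
120 568 [668.7  14.5 128.7] 129.5 [[652.89, 12.13], [95.43, 60.03]] 7.317903995513916
45 73 [631.4  12.5  54.3] 53.8 [[643.6, 24.09], [81.83, 58.13]] 62.562015533447266
68 18 [650.3  20.6  76.4] 76.0 [[655.43, 25.77], [70.67, 31.37]] 57.09959411621094
108 163 [631.4  10.7 119. ] 119.7 [[643.38, 24.53], [81.94, 54.23]] 60.44400405883789
390 200 [ 527.98309088 -146.26894598    3.50489422]
390 250 [ 387.75264733 -141.79797452    5.07671709]
350 200 [ 5.30868339e+02 -3.38430780e+01 -2.98723457e-01]
250 200 [537.67165549 248.36296833   4.02763837]
150 250 [403.41475757 534.2961851    3.87406599]
```

View pics/crop1.png

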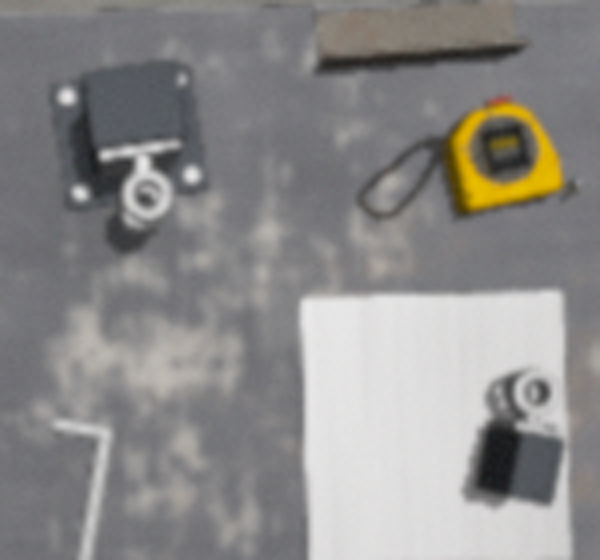

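The right-hand leaf on the white sheet is the short one: its knuckle top is at about 60 mm, against about 76 mm for the left leaf. It sits near (441,-238) with yaw about -13°. The jamb is near (660,14) with yaw about +7°.

```bash
python3 -m jog '[[[0.08,-0.06,0,0,0,0.04],[0.17,-0.13,0,0,0,0.08],[0.26,-0.2,0,0,0,0.12],[0.36,-0.27,0,0,0,0.17],[0.46,-0.34,0,0,0,0.22],[0.56,-0.42,0,0,0,0.27],[0.65,-0.49,0,0,0,0.31],[0.73,-0.55,0,0,0,0.35],[0.79,-0.6,0,0,0,0.375],[0.81,-0.61,0,0,0,0.385]]]' 1
cat >> h.py <<'E'
def togo(p,yaw=None):
    "print tool-axis fractions to TCP p (mm) / tool x heading yaw deg"
    from scipy.spatial.transform import Rotation as R
    s=get_state(); r=R.from_quat(s['ee_rot']); d=r.inv().apply(np.array(p)-s['tcp_pos'])/200
    x=r.as_matrix()[:,0]; h=np.degrees(np.arctan2(x[1],x[0]))
    print('t',round(s['time'],2),'pos',np.round(s['tcp_pos'],1),'head',h.round(2),'zaxis',r.as_matrix()[:,2].round(4),'shift',d.round(4),'turn',None if yaw is None else round((h-yaw)/90,4),'gap',round(s['finger_gap'],1),'q6',round(s['q'][5],2),'F',np.round(s['wrist_force'],1),'ff',s['finger_force'])
E
python3 -c "
from h import *
togo([442,-238,256],-13.4)
c=calibration('wrist');s=get_state();print(np.round(c['world_from_camera'],3),c['fx'])"
```

```text
time: 1.1
tcp_pos: [334.1, -408.4, 256.1]
ee_rot: [0.993, -0.116, -0.0, -0.0]
wrist_force: [-0.1, -0.9, -0.2]
finger_gap: 85.3
finger_force: 0.0
t 1.1 pos [ 334.1 -408.4  256.1] head -13.35 zaxis [-4.e-04  9.e-04 -1.e+00] shift [ 0.3283 -0.9537  0.0011] turn 0.0006 gap 85.3 q6 0.81 F [-0.1 -0.9 -0.2] ff 0.0
[[-2.31000e-01  9.23000e-01  3.08000e-01  4.14394e+02]
 [-9.73000e-01 -2.19000e-01 -7.40000e-02 -4.28873e+02]
 [-1.00000e-03 -3.17000e-01  9.49000e-01  3.73479e+02]
 [ 0.00000e+00  0.00000e+00  0.00000e+00  1.00000e+00]] 281.3487663036591
```

```bash
python3 -m jog '[[[0.03,-0.09,0,0,0,0],[0.07,-0.19,0,0,0,0],[0.11,-0.3,0,0,0,0],[0.15,-0.42,0,0,0,0],[0.19,-0.55,0,0,0,0],[0.24,-0.68,0,0,0,0],[0.28,-0.8,0,0,0,0],[0.31,-0.9,0,0,0,0],[0.33,-0.95,0,0,0,0],[0.33,-0.95,0,0,0,0]]]' 1
python3 - <<'E'
from h import *
togo([442,-238,120],-13.4)
snap('wrist','w1')
c=load('w1');P=cloud(c);Q=P.reshape(-1,3)
m=(abs(Q[:,0]-450)<70)&(abs(Q[:,1]+240)<60); Q=Q[m]
print(np.histogram(Q[:,2],bins=range(-5,115,5)))
for lo,hi in((88,100),(57,63)):
    S=Q[(Q[:,2]>lo)&(Q[:,2]<hi)]; print(lo,len(S),S.mean(0).round(1),np.median(S[:,2]),cv2.minAreaRect(S[:,:2].astype(np.float32)))
E
```

```text
time: 2.1
tcp_pos: [442.2, -239.9, 256.2]
ee_rot: [0.993, -0.115, -0.0, 0.0]
wrist_force: [0.8, -0.7, 0.2]
finger_gap: 85.5
finger_force: 0.0
t 2.1 pos [ 442.2 -239.9  256.2] head -13.25 zaxis [-0. -0. -1.] shift [-0.0032 -0.0088  0.681 ] turn 0.0016 gap 85.5 q6 1.19 F [ 0.8 -0.7  0.2] ff 0.0
(array([ 594, 5826,  708,    0,   26,   13,   15,   30,   18,   25,   37,
         31,  303,  203,   13,   36,  120,   86,   26, 1115,   69,    0,
          0]), array([ -5,   0,   5,  10,  15,  20,  25,  30,  35,  40,  45,  50,  55,
        60,  65,  70,  75,  80,  85,  90,  95, 100, 105, 110]))
88 1191 [ 443.2 -240.3   93.8] 93.90019841272283 ((442.2325439453125, -240.25137329101562), (29.510557174682617, 44.492942810058594), 75.76737976074219)
57 498 [ 488.6 -251.4   59.8] 59.83059534445701 ((486.4690856933594, -251.13108825683594), (29.85519027709961, 38.541507720947266), 75.86365509033203)
```

View pics/w1.png

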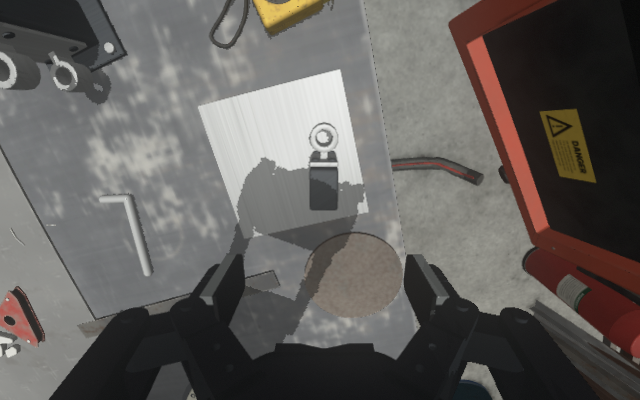

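```bash
python3 -m jog '[[[0.01,0.002,0.08,0,0,0.008],[0.01,0.002,0.18,0,0,0.008],[0.01,0.002,0.3,0,0,0.008],[0.01,0.002,0.42,0,0,0.008],[0.01,0.002,0.54,0,0,0.008],[0.01,0.002,0.65,0,0,0.008],[0.01,0.002,0.74,0,0,0.008],[0.01,0.002,0.8,0,0,0.008],[0.01,0.002,0.84,0,0,0.008],[0.01,0.002,0.85,0,0,0.008]]]' 1
python3 -m jog '[[[0,0,0,0,0,0],[0,0,0,0,0,0],[0,0,0,0,0,0],[0,0,0,0,0,0],[0,0,0,0,0,0],[0,0,0,0,0,0],[0,0,0,0,0,0],[0,0,0,0,0,0],[0,0,0,0,0,0],[0,0,0,0,0,0]]]' 0 90
```

```text
time: 3.15
tcp_pos: [443.3, -241.4, 85.8]
ee_rot: [0.992, -0.123, -0.0, -0.0]
wrist_force: [0.5, 0.4, 1.1]
finger_gap: 85.5
finger_force: 0.0
time: 4.15
tcp_pos: [443.9, -241.0, 86.9]
ee_rot: [0.992, -0.122, 0.0, 0.0]
wrist_force: [0.1, 2.7, 8.9]
finger_gap: 29.1
finger_force: 88.1
```

```bash
python3 -m jog '[[[0,0,-0.03,0,0,0],[0,0,-0.08,0,0,0],[0,0,-0.17,0,0,0],[0,0,-0.28,0,0,0],[0,-0.03,-0.4,0,0,0],[0,-0.08,-0.52,0,0,0],[0,-0.14,-0.64,0,0,0],[0,-0.2,-0.75,0,0,0],[0,-0.25,-0.82,0,0,0],[0,-0.28,-0.85,0,0,0]]]'
python3 -m jog '[[[0,-0.04,0,0,0,-0.02],[0,-0.13,0,0,0,-0.05],[0,-0.24,0,0,0,-0.08],[0,-0.36,0,0,0,-0.11],[0,-0.48,0,0,0,-0.14],[0,-0.6,0,0,0,-0.17],[0,-0.72,0,0,0,-0.2],[0,-0.82,0,0,0,-0.22],[0,-0.88,0,0,0,-0.235],[0,-0.9,0,0,0,-0.239]]]'
python3 - <<'E'
from h import *
togo([500,-10,256],7.5)
snap('wrist','w2')
c=load('w2');P=cloud(c);s=get_state();t=s['tcp_pos']
np.save('t2.npy',np.r_[t,s['ee_rot']])
Q=P.reshape(-1,3)
J=Q[(Q[:,0]>560)&(abs(Q[:,1]-14)<90)]
for lo,hi in((126,136),(117,123),(51,57)):
    S=J[(J[:,2]>lo)&(J[:,2]<hi)]; print(lo,len(S),S.mean(0).round(1),np.median(S[:,2]),cv2.minAreaRect(S[:,:2].astype(np.float32)))
E
```

```text
time: 5.15
tcp_pos: [457.5, -186.1, 258.1]
ee_rot: [0.993, -0.122, 0.001, 0.0]
wrist_force: [0.6, -0.5, -5.2]
finger_gap: 28.5
finger_force: 89.4
time: 6.15
tcp_pos: [500.8, -11.2, 255.6]
ee_rot: [0.998, 0.066, -0.001, -0.0]
wrist_force: [-0.3, 0.0, -5.8]
finger_gap: 28.5
finger_force: 89.4
t 6.15 pos [500.8 -11.2 255.6] head 7.58 zaxis [-1.2e-03  2.0e-04 -1.0e+00] shift [-0.003  -0.0066 -0.0018] turn 0.0009 gap 28.5 q6 1.3 F [-0.3  0.  -5.8] ff 89.37246322631836
126 855 [654.8  11.3 129.2] 129.2873700101683 ((654.9085693359375, 11.320480346679688), (7.235406398773193, 59.33481979370117), 7.531756401062012)
117 1401 [632.    8.4 120.1] 119.78744434746403 ((629.4898681640625, 7.989131927490234), (46.89398193359375, 57.8055305480957), 7.414001941680908)
51 278 [625.1   7.9  53.5] 53.55082710153249 ((629.6469116210938, 8.516033172607422), (46.73982238769531, 56.82292175292969), 7.042056083679199)
```

View pics/w2.png

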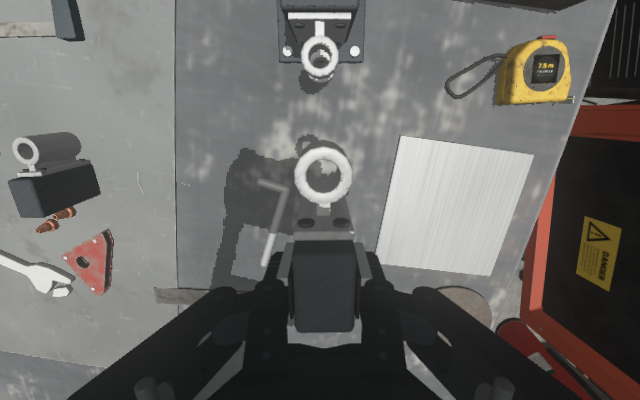

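Wrist view: upper jamb ring is centred near (320,57), the held leaf's ring near (323,177). The block hangs straight in the fingers. I'll fit annuli to both rings in the depth cloud.

```bash
cat >> h.py <<'E'
def ring(S,c0,zt):
    from scipy.optimize import minimize
    "S Nx3 points; annulus 9..16 mm containing most points near zt"
    S=S[abs(S[:,2]-zt)<3]; xy=S[:,:2]; best=None
    g=np.arange(-8,8.1,.5); out=[]
    for a in g:
        for b in g:
            d=np.hypot(*(xy-c0-[a,b]).T); out.append((((d>9)&(d<16)).sum()-(d<9).sum(),c0[0]+a,c0[1]+b))
    o=np.array(out); k=o[o[:,0]>=o[:,0].max()-4]; d=np.hypot(*(xy-k[:,1:].mean(0)).T)
    return k[:,1:].mean(0).round(1),int(o[:,0].max()),np.median(S[d<16][:,2]).round(2)
E
python3 - <<'E'
from h import *
c=load('w2');P=cloud(c); t=np.load('t2.npy')[:3]
a=pt(c,320,57,120);print('jamb ray guess',a, 'depth',pt(c,310,45))
print('jamb up',ring(P[25:95,280:362].reshape(-1,3),a[:2],120))
Q=P[135:215,285:362].reshape(-1,3); z=np.median(P[150:160,318:328,2]);print(z)
b=pt(c,323,177,z);print('leaf guess',b); r=ring(Q,b[:2],z);print('leaf',r, 'tcp',t)
# tilt of leaf: block top, ring top plane
B=P[245:325,300:345].reshape(-1,3);m=(B[:,2]>230)&(B[:,2]<285);B=B[m];print(len(B),B.mean(0))
A=np.c_[B-B.mean(0)];print('top n',np.linalg.svd(A[abs(A[:,2])<6])[2][2] if len(A)<5000 else 0)
R=Q[abs(Q[:,2]-z)<3]; n=np.linalg.svd(R-R.mean(0),full_matrices=False)[2][2];print('ring n',n)
print('block rect',cv2.minAreaRect(B[abs(B[:,2]-np.median(B[:,2]))<3][:,:2].astype(np.float32)),np.median(B[:,2]))
E
```

```text
jamb ray guess [620.48739245   6.21905996 120.        ] depth [628.30328798  15.3816794  119.75086324]
jamb up (array([621.,   7.]), 777, np.float64(119.59))
228.63408794788018
leaf guess [547.44395579  -6.19477907 228.63408795]
leaf (array([547.9,  -5.7]), 1771, np.float64(228.45)) tcp [500.86664417 -11.4121895  255.77215858]
3592 [504.57029637 -11.47125828 262.07857284]
top n [ 0.04761377 -0.00522104  0.99885218]
ring n [-0.00403003 -0.01028557  0.99993898]
block rect ((501.8937683105469, -11.757256507873535), (39.770809173583984, 21.49317169189453), 7.5751776695251465) 262.62872920690785
```

```bash
python3 -m jog '[[[0,-0.01,0.05,0,0,0],[0,-0.015,0.13,0,0,0],[0,-0.015,0.22,0,0,0],[0,-0.015,0.32,0,0,0],[0,-0.015,0.42,0,0,0],[0,-0.015,0.52,0,0,0],[0,-0.015,0.6,0,0,0],[0,-0.015,0.65,0,0,0],[0,-0.015,0.68,0,0,0],[0,-0.015,0.69,0,0,0]]]'
python3 - <<'E'
from h import *
o=np.load('t2.npy')[:3]; togo(o+[73.2,12.7,-137.8],7.45)
snap('wrist','w3');snap('scene','s3')
c=load('w3');P=cloud(c);z=np.median(P[150:160,318:328,2])
b=pt(c,323,177,z);print(z,'leaf',ring(P[135:215,285:362].reshape(-1,3),b[:2],z))
E
```

```text
time: 7.2
tcp_pos: [500.4, -9.4, 117.8]
ee_rot: [0.998, 0.065, -0.0, -0.0]
wrist_force: [0.4, -0.3, -5.2]
finger_gap: 28.9
finger_force: 89.6
t 7.2 pos [500.4  -9.4 117.8] head 7.41 zaxis [-5.e-04  0.e+00 -1.e+00] shift [ 0.372  -0.0055 -0.0009] turn -0.0004 gap 28.9 q6 1.3 F [ 0.4 -0.3 -5.2] ff 89.61407661437988
90.68959180520866 leaf (array([547.6,  -4. ]), 1786, np.float64(90.61))
```

View pics/w3.png

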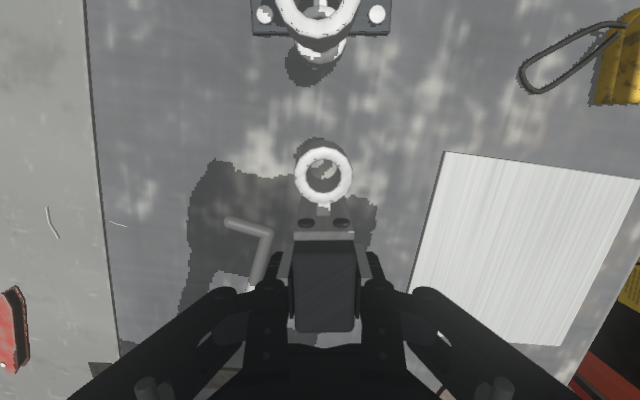

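The ring is clear in front of the jamb, with its top at about 90.6 mm where 91 is wanted. Next I'll slide in.

```bash
python3 -m jog '[[[0.02,-0.005,0,0,0,0],[0.05,-0.005,0,0,0,0],[0.09,-0.005,0,0,0,0],[0.14,-0.005,0,0,0,0],[0.19,-0.005,0,0,0,0],[0.24,-0.005,0,0,0,0],[0.29,-0.005,0,0,0,0],[0.33,-0.005,0,0,0,0],[0.36,-0.005,0,0,0,0],[0.372,-0.005,0,0,0,0]]]'
python3 -m jog '[[[0,0,0,0,0,0],[0,0,0,0,0,0],[0,0,0,0,0,0],[0,0,0,0,0,0],[0,0,0,0,0,0],[0,0,0,0,0,0],[0,0,0,0,0,0],[0,0,0,0,0,0],[0,0,0,0,0,0],[0,0,0,0,0,0]]]'
python3 - <<'E'
from h import *
o=np.load('t2.npy')[:3]; togo(o+[73.2,12.7,-137.8],7.45)
snap('wrist','w4');snap('scene','s4');snap('top','t4')
a=load('w4')['p'][90:290,220:420]; b=load('s4')['p'][130:230,240:340]
f=lambda x,s:cv2.resize(x,(390,390),interpolation=2)
cv2.imwrite('pics/f4.png',np.hstack([f(a,2),f(b,4)]))
E
```

```text
time: 8.3
tcp_pos: [574.8, 1.6, 118.2]
ee_rot: [0.998, 0.065, 0.0, 0.0]
wrist_force: [0.4, -0.5, -4.6]
finger_gap: 28.7
finger_force: 89.6
time: 9.3
tcp_pos: [574.2, 1.5, 118.3]
ee_rot: [0.998, 0.065, 0.0, 0.0]
wrist_force: [-0.4, 0.4, -4.8]
finger_gap: 28.7
finger_force: 89.6
t 9.3 pos [574.2   1.5 118.3] head 7.45 zaxis [ 1.e-04 -0.e+00 -1.e+00] shift [-0.001   0.0011  0.0017] turn -0.0001 gap 28.7 q6 1.34 F [-0.4  0.4 -4.8] ff 89.61334347724915
```

View pics/f4.png

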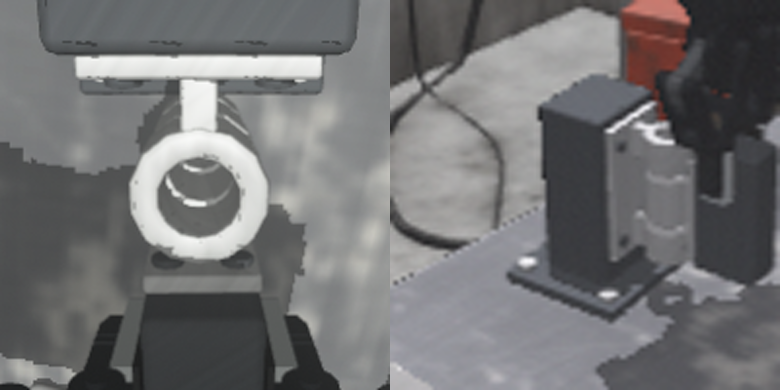

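```bash
python3 - <<'E'
from h import *
c=load('w4');P=cloud(c);Q=P[130:240,270:380].reshape(-1,3)
g=pt(c,321,190,120);print(g);print('jamb',ring(Q,g[:2],120))
l=np.array([547.6,-4.0])+np.array([574.2,1.5])-np.array([500.4,-9.4]);print('leaf from w3',l)
# visible rims: front inside of bore depth hist
d=np.hypot(*(Q[:,:2]-ring(Q,g[:2],120)[0]).T);print(np.histogram(Q[d<12][:,2],bins=range(0,130,6)))
E
```

```text
[622.11179461   7.3692886  120.        ]
jamb (array([621.6,   7.4]), 2630, np.float64(119.58))
leaf from w3 [621.4   6.9]
(array([  0,   0,   0,   0,   0,   0,   5,  26,  73,  16,  42,  68,  74,
        88, 125, 129, 110, 158, 186, 931, 322]), array([  0,   6,  12,  18,  24,  30,  36,  42,  48,  54,  60,  66,  72,
        78,  84,  90,  96, 102, 108, 114, 120, 126]))
```

```bash
python3 -c "
from bench import *
print(finish_job())"
```

```text
the job is handed in; nothing more can be done
None
```

I handed the job in with the short leaf held upright in the air between the two jamb knuckles. By the camera measurements its hole is about 0.5 mm off the jamb axis, with about 5 mm clear above and below; it took about 9.5 s, and I did not touch the long leaf or the pin.

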